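# Strip a slip-casting mould and close it up again

## Robot

A 6-joint arm with a two-finger parallel gripper is mounted at the origin on the work surface; the furniture and walls round the work are solid. World frame = base frame: x ahead of the robot, y to its left, z up, the work surface at z = 0. Lengths are in m, angles in rad, forces in N, time in s.
With the tool pointing down it reaches from about 0.375 to 0.9 m from the base axis. Payload 3.1 kg.
Tool frame: the origin (TCP) lies at the centre of the arm's flange, where the gripper is bolted on; the fingertips stand robot.tip_extent ahead of it and the grasp point (between the pads) lies 164 mm ahead of it (robot.tip_extent is the distance from the TCP to the fingertips, in m); z points along the fingers, y is the line along which they close (so a half turn about z gives the same grasp; the last joint's range is limited). The gripper opens to 87 mm and grips with 3 to 60 N. Pads are 19 mm wide; open, the fingers measure 117 mm over their backs; the gripper's body (75 mm by 190 mm) begins 51 mm behind the grasp point.
Start: joints at [-1.48, 0.527, 1.433, -0, 1.181, -0.178], TCP at [0.166, -0.603, 0.405] pointing down, gripper open.
Joint ranges: [-3.08, 3.08], [-0.75, 2.2], [0.22, 2.44], [-1.43, 4.57], [0, 2.65], [-2.85, 2.85]. Speed limits (rad/s): [2.79, 2.79, 3.14, 3.14, 3.14, 3.14].

## Interface

Orientations are given as a unit quaternion [x, y, z, w].
In Python, from rig import get_obs, camera, hand_in, cut_out, robot gives the robot as it stands.
- The arm moves only by the tool step_arm, never from a script. Its argument "rows" is a list of rows, each a list of 6 numbers: the shift along the world's x, y, z in m, then the turn, a rotation vector about the world's x, y, z in degrees. A call has 1 to 12 rows; each row shifts and turns the commanded pose from where the row before left it; what a row does not reach is not made up. A row lasts 1/8 s, in which the tool goes at most 62.5 mm and 10.7 degrees, less where a joint would pass 70% of its speed; a pose out of reach is approached as far as the arm can. A call is refused whole if a number of a shift passes 0.0625 or a number of a turn 10.7, either way. A call with a gripper value outside its range is refused whole. "jaw" is the finger opening in m, from 0 to 0.087, set as the call begins (left out, the last holds). The fingers move at their own pace and stop on an object; "squeeze" is the grip in N (left out, the last holds). Time passes only in rows, so rows that do not move let the fingers close. It gives the time, the measured TCP pose, the force, the opening and the grip force at its end, in the units of the state.
- get_obs(): the state, without advancing time (a new reading comes with each control period).
- camera(name): name is "side" or "top" or "wrist"; returns a dict with "pixels" (384x512x3 uint8, blue, green, red), "depth" (384x512 float32, m along the optical axis (not along the pixel's ray), 0 where there is no reading), "fov_y" (degrees; the focal length in pixels is half the picture's height over the tangent of half this angle, whatever the lens; pixels are square), "cx", "cy" (the principal point, pixels), "k1" (the pictures are not rectified: a ray, as slopes to the right and down, at radius r is drawn at 1 + k1 r^2 times it, then the intrinsics apply), "extrinsics" (4x4, takes a point from camera to world coordinates); the wrist camera has in their place "mount" (4x4, takes a point from camera to tool coordinates, whose origin is the TCP and whose axes are the flange's). Camera axes: x right, y up, looking along -z (the intrinsics and any distortion apply to the point x, -y, -z); pixel columns grow to the right and rows downward; lengths in m; the calibration is good to about 2 mm. A picture is of the moment at which its call begins: read the wrist's pose just before it.
- hand_in(): hands the job in; it is judged then, once.
Trained networks look in the newest picture that a camera, given by its name, has taken for a name from the list of things; names that differ only in an ending like _2 or _b are one class to them, and where a whole thing is asked for, a point or a joint stands for the part that bears it (a point fixed in the world has none). Each returns a list of dicts, best first, with "confidence" (0 to 1); they miss things now and then, are a little off and sometimes report something else, mostly with a low value. They report only what shows in the picture. A call takes as long as a camera call.
- cut_out(label, camera): "region" (384x512 bool, what is visible of it) and "extent" ([centre column, centre row, width, height] in pixels, round what is visible of it).
The state is a dict: "time": time; "q": joint angles; "joint_velocities": joint speeds; "joint_torque": joint torques, N m; "position": TCP position; "tool_rot": TCP orientation; "ft_force": force on the tool from outside, world axes, zero at the start; "moment": the same for the moment, N m; "grip_width": finger opening in m; "grip_force": force on a finger pad.
Only numpy, scipy, OpenCV 4.12 (cv2) and the standard library are available. Lean on these libraries where they do the work, as an engineer would, in place of code of your own. Each camera call takes 0.05 s, during which the arm holds its last target. There are 200 camera calls.

## Task

Take the clay vase out of its plaster mould: lift the pouring ring off, draw the two mould halves apart sideways, stand all three upright on the slatted drying rack, and set the vase upright in the middle of the round wooden bat without ever tipping it over. Then close the empty mould on its base again so that it dries true: each half standing at the end with its own colour dab, the halves shut tight round the boss, and the pouring ring seated fully home on top. Leave the two glaze pots and the green tile where they are.

Things in the scene. Friction and masses are not known exactly. Their poses are not given: they have to be found in the camera images.
- mould_base: Fixed soaped (slippery) plaster base of a slip-casting mould: slab 108 x 78 x 14 mm (x, y, z) with a round boss, 30 mm across, 5 mm high, amid its top. Origin: centre of underside, z up. Blue dab at its -x end, yellow dab at its +x end (45 mm from the middle). At the start the closed mould stands on it: blue and yellow half, parting at the plane x = 0, ring on top, vase inside.
- half_blue: Plaster mould half, blue dab on top: 34 x 62 x 66 mm (x, y, z), 150 g. Origin: centre of underside; +x is the parting face, with cavity and two keys 2.5 mm proud midway up. Home (start and end): x -17, y 0, z 14 mm in the base frame, axes parallel to it. Undercut: lifted straight it takes the vase up; draw it 25+ mm off first, square to the parting face, eased up 1-2 mm. Grip across its y width.
- half_yellow: The other mould half, yellow dab on top: same size, origin and axes (+x again the parting face), dimples for keys, same undercut. Home (start and end): x +17, y 0, z 14 mm in the base frame, turned half a turn, its +x facing the blue half. To close, bring the second half down 10 mm or more away from the first, then slide it shut (keys), 1-2 mm clear of the base. Grip across its y width.
- pour_ring: White plaster pouring ring on top of the mould: flange 48 mm across, 14 mm high, hole 28 mm; below it a spigot 35 mm across, 5 mm long, which drops into a recess in the top of both halves (41 mm across, 6 mm deep, 3 mm of play all round). Origin: on the axis, underside of the spigot. Home (start and end): 75 mm above the base's origin. 40 g. Grip the flange, 5 to 19 mm above the origin.
- vase: Red-brown clay bud vase, leather-hard and stiff: 66 mm high, belly 41 mm across from 24 to 34 mm above the foot, neck 19, lip 24, foot 24 mm across, 70 g. Origin: centre of the foot, z up. At the start it stands on the base's boss (19 mm above the base's origin), shut in the mould; only its lip shows in the ring's hole. Grip it round the belly.
- bat: Round wooden bat, a disc 100 mm across and 10 mm thick with two dark turned rings, fixed on the table. Origin: centre of the underside; the vase goes in the middle of its top.
- drying_rack: Fixed wooden drying rack, four slats along its x, 150 x 84 x 18 mm (x, y, z). Origin: centre of underside; slat tops 18 mm above it. Room in a row along x for the ring, spigot down (e.g. at x -47 mm), and the two halves (e.g. at x 6 and 50 mm, their widths along the rack's y).
- glaze_pot_blue: Bystander: white glaze pot with a blue lid, 71 mm across, 76 mm high, loose. Origin: centre of the underside.
- glaze_pot_red: Bystander: white glaze pot with a red lid, 71 mm across, 76 mm high, loose. Origin: centre of the underside.
- tile_green: Bystander: dark green glaze test tile lying flat, 40 x 60 x 9 mm, loose. Origin: centre of the underside.

How it is judged:
On the way, in this order (a step that is already met when the one before it is completed fails the run):
1. the pouring ring lies level on the drying rack, let go (x of pour_ring in the frame of drying_rack between -0.075 and 0.075 m and y of pour_ring in the frame of drying_rack between -0.04 and 0.04 m and z of pour_ring in the frame of drying_rack between 0.014 and 0.022 m and angle between pour_ring's own z axis and vertical below 0.12 rad and contact force between the fingers and pour_ring below 0.05 N), for 0.2 s.
2. both mould halves stand upright on the drying rack with the ring, let go (all of step 1 and x of half_blue in the frame of drying_rack between -0.075 and 0.075 m and y of half_blue in the frame of drying_rack between -0.04 and 0.04 m and z of half_blue in the frame of drying_rack between 0.014 and 0.022 m and angle between each of half_blue, half_yellow's own z axis and vertical below 0.12 rad and contact force between the fingers and half_blue below 0.05 N and x of half_yellow in the frame of drying_rack between -0.075 and 0.075 m and y of half_yellow in the frame of drying_rack between -0.04 and 0.04 m and z of half_yellow in the frame of drying_rack between 0.014 and 0.022 m and contact force between the fingers and half_yellow below 0.05 N), for 0.2 s.
3. the vase stands upright in the middle of the bat, let go, while the mould is still apart on the rack (all of step 2 and horizontal distance between vase and bat below 0.015 m and height (world z) of vase between 0.007 and 0.013 m and angle between vase's own z axis and vertical below 0.1 rad and contact force between the fingers and vase below 0.05 N), for 0.2 s.
At the end, for the whole second after the job is handed in: Vase upright within 15 mm of the bat's middle. Each half upright on the base at its own colour's end, cavity inward, within 4 mm of shut, 5 mm sideways, 0.12 rad of square. Ring level, within 6 mm of the base's axis, seated within 2.5 mm. All released and at rest (x of half_blue in the frame of mould_base between -0.021 and -0.013 m and y of half_blue in the frame of mould_base between -0.005 and 0.005 m and z of half_blue in the frame of mould_base between 0.0115 and 0.0165 m and x of mould_base in the frame of half_blue between 0.013 and 0.021 m and angle between the y axis of each of half_blue, half_yellow and the y axis of mould_base, either way round below 0.12 rad and angle between each of half_blue, half_yellow, pour_ring's own z axis and vertical below 0.06 rad and x of half_yellow in the frame of mould_base between 0.013 and 0.021 m and y of half_yellow in the frame of mould_base between -0.005 and 0.005 m and z of half_yellow in the frame of mould_base between 0.0115 and 0.0165 m and x of mould_base in the frame of half_yellow between 0.013 and 0.021 m and horizontal distance between pour_ring and mould_base below 0.006 m and z of pour_ring in the frame of mould_base between 0.0725 and 0.0775 m and horizontal distance between vase and bat below 0.015 m and height (world z) of vase between 0.007 and 0.013 m and angle between vase's own z axis and vertical below 0.1 rad and contact force between the fingers and vase below 0.05 N and linear speed of each of half_blue, half_yellow, pour_ring, vase below 0.01 m/s and angular speed of each of half_blue, half_yellow, pour_ring, vase below 0.1 rad/s); the robot touches nothing.
It fails at once if the vase is tipped over (angle between vase's own z axis and vertical above 0.5 rad).
It fails at once if the blue-lidded pot is moved by more than 20 mm (distance of glaze_pot_blue from where it was at the start of the episode above 0.02 m).
It fails at once if the red-lidded pot is moved by more than 20 mm (distance of glaze_pot_red from where it was at the start of the episode above 0.02 m).
It fails at once if the green tile is moved by more than 20 mm (distance of tile_green from where it was at the start of the episode above 0.02 m).
It also fails if it takes over 138 s, if anything falls off the work surface, if the arm or the gripper's body presses on something with over 40 N, if the wrist force passes 120 N, or if a joint passes its speed limit or range.

## Working session

There is one attempt and no reset: what is moved stays moved. The work goes in short steps, Python scripts to look and compute and a tool call to move; the robot and the scene stay as the last step left them, time stands still between calls to the robot, and variables do not carry over. Pictures are saved under pics/ and viewed, at most 14 in all, crops included, and the job is handed in when it is done.

Besides the shell and the picture viewer there is one more tool, called after "Emit:" by a JSON object that holds its "method" and its "body", one argument or row to a line. step_arm: Moves the arm, as the interface text tells. Its arguments: {"type":"object","properties":{"rows":{"type":"array"},"jaw":{"type":"number"},"squeeze":{"type":"number"}},"required":["rows"]}

```bash
ls; mkdir -p pics
cat > h.py <<'E'
import numpy as np, cv2
from rig import get_obs, camera, hand_in, cut_out, robot
from scipy.spatial.transform import Rotation as R
def shot(name):
    o=get_obs(); c=camera(name)
    if 'mount' in c:
        T=np.eye(4);T[:3,:3]=R.from_quat(o['tool_rot']).as_matrix();T[:3,3]=o['position'];c['E']=T@np.array(c['mount'])
    else: c['E']=np.array(c['extrinsics'])
    return c
def rays(c):
    f=192/np.tan(np.radians(c['fov_y'])/2)
    K=np.array([[f,0,c['cx']],[0,f,c['cy']],[0,0,1]])
    v,u=np.mgrid[0:384,0:512]
    p=np.stack([u,v],-1).reshape(-1,1,2).astype(float)
    return cv2.undistortPoints(p,K,np.array([c['k1'],0,0,0,0.])).reshape(384,512,2)
def cloud(c):
    s=rays(c); d=c['depth']
    P=np.stack([s[...,0]*d,-s[...,1]*d,-d],-1)
    W=P@c['E'][:3,:3].T+c['E'][:3,3]
    W[d<=0]=np.nan
    return W
E
python3 - <<'E'
from h import *
print(robot if not callable(robot) else '', getattr(robot,'tip_extent',None))
names="mould_base half_blue half_yellow pour_ring vase bat drying_rack glaze_pot_blue glaze_pot_red tile_green".split()
for cn in ('top','side'):
    c=shot(cn); W=cloud(c); cv2.imwrite(f'pics/{cn}0.png',c['pixels']); np.save(f'W_{cn}.npy',W); 
    print(cn,c['E'][:3,3].round(3),c['fov_y'],c['k1'])
    for n in names:
        for r in cut_out(n,cn)[:2]:
            m=np.array(r['region']); w=W[m]; w=w[~np.isnan(w[:,0])]
            if len(w)<5: continue
            zt=np.percentile(w[:,2],95); t=w[w[:,2]>zt-.006]
            rc=cv2.minAreaRect((t[:,:2]*1000).astype(np.float32))
            print(n,round(r['confidence'],2),np.array(r['extent']).round(),'ztop %.3f'%zt,'med',np.median(t,0).round(3),'rect',np.round(rc[0],1),np.round(rc[1],1),round(rc[2],1))
E
```

```text
pics
<Robot object at 0x7f12f915fe00> 0.1822
top [0.383 0.213 0.931] 48.20333404131506 0.042834664469852284
mould_base 0.81 [345. 147.  60.  58.] ztop 0.018 med [0.544 0.037 0.014] rect [567.2  29.7] [108.3  79.5] 28.3
half_blue 0.98 [354. 150.  40.  32.] ztop 0.082 med [0.544 0.022 0.08 ] rect [548.2  21.2] [31.5 65.3] 19.2
half_yellow 0.56 [345. 137.  39.  32.] ztop 0.083 med [0.589 0.05  0.08 ] rect [585.8  41.4] [31.3 65.5] 38.9
pour_ring 0.8 [354. 138.  28.  25.] ztop 0.096 med [0.566 0.028 0.094] rect [566.  30.] [47.5 44.8] 87.3
pour_ring 0.37 [222. 234.  66.  76.] ztop 0.021 med [0.378 0.298 0.018] rect [379.9 298.8] [150.8  84. ] 26.7
vase 0.44 [354. 141.  12.  10.] ztop 0.087 med [0.568 0.029 0.085] rect [566.8  30.7] [22.5 22.4] 7.5
bat 0.72 [289. 192.  48.  45.] ztop 0.013 med [0.468 0.158 0.01 ] rect [467.4 157.2] [97.4 98. ] 44.3
drying_rack 0.67 [221. 236.  65.  78.] ztop 0.021 med [0.379 0.298 0.018] rect [379.9 298.9] [151.   83.8] 26.6
glaze_pot_blue 0.9 [224. 155.  32.  38.] ztop 0.080 med [0.542 0.286 0.077] rect [542.6 285.6] [68.1 66.1] 44.1
glaze_pot_red 0
[... 662 characters left out ...]
5 0.036 0.092] rect [565.5  31.9] [43.8 42.8] 10.0
vase 0.32 [314. 236.  78.  39.] ztop 0.020 med [0.375 0.294 0.018] rect [376.2 330.3] [169.2 183.8] 8.4
bat 0.71 [272. 203.  42.  25.] ztop 0.012 med [0.468 0.161 0.01 ] rect [467.6 158.5] [99.1 96.2] 89.8
drying_rack 0.93 [314. 237.  76.  36.] ztop 0.019 med [0.374 0.293 0.018] rect [361.6 332.9] [149.9 159.6] 26.9
glaze_pot_red 0.8 [260. 274.  37.  56.] ztop 0.078 med [0.503 0.42  0.076] rect [505.9 435.7] [109.3  69.6] 81.6
tile_green 0.51 [314. 238.  77.  36.] ztop 0.019 med [0.376 0.293 0.018] rect [371.3 330.7] [165.4 148.1] 26.2
tile_green 0.5 [292. 165.  18.  17.] ztop 0.010 med [0.401 0.004 0.009] rect [400.3   1.1] [38.9 62.3] 16.7
```

Run:
```python
import cv2
a=cv2.imread('pics/top0.png');cv2.imwrite('pics/t0c.png',cv2.resize(a[90:330,120:440],None,fx=2.4,fy=2.4,interpolation=cv2.INTER_CUBIC))
```

```text
(no output)
```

View pics/t0c.png

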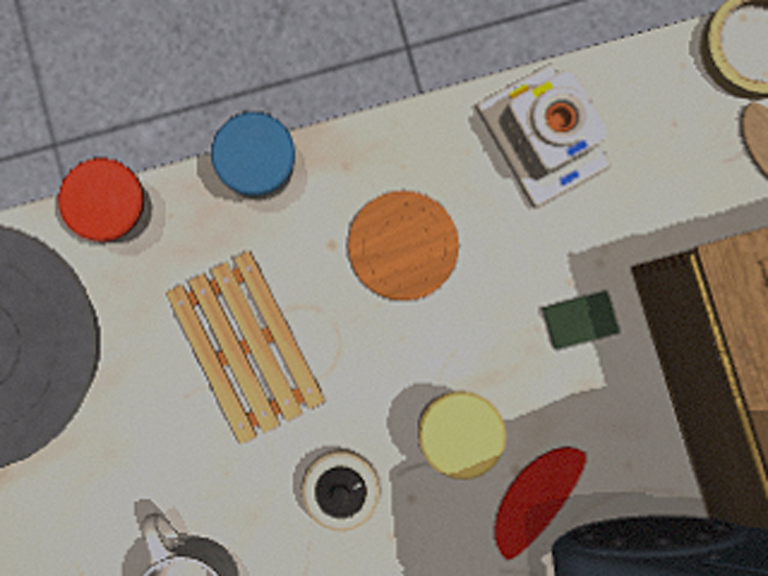

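View pics/side0.png

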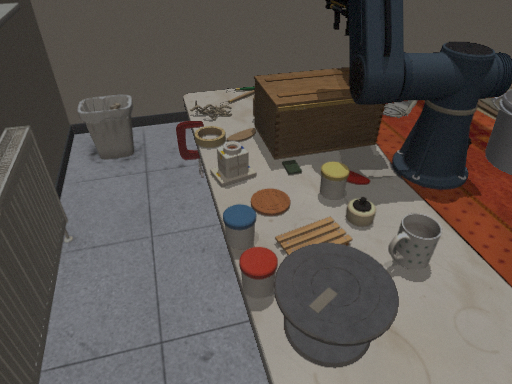

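Run:
```python
from h import *
o=get_obs(); M=R.from_quat(o['tool_rot']).as_matrix(); print(o['position'],M.round(3),'yaw tool y',np.degrees(np.arctan2(M[1,1],M[0,1])), o['q'],o['time'])
# height map from both cams, 25mm cells
W=np.concatenate([np.load('W_top.npy').reshape(-1,3),np.load('W_side.npy').reshape(-1,3)]);W=W[~np.isnan(W[:,0])]
W=W[W[:,2]<.35]
xs=np.arange(.2,.75,.03);ys=np.arange(.56,-.16,-.03)
print('y/x   ',*['%4d'%(x*1000) for x in xs])
for y in ys:
    row=[]
    for x in xs:
        m=(W[:,0]>=x)&(W[:,0]<x+.03)&(W[:,1]>=y)&(W[:,1]<y+.03)
        row.append('%4d'%(np.percentile(W[m,2],98)*1000) if m.sum()>2 else '   .')
    print('%5d '%(y*1000),*row)
```

```text
[ 0.16600913 -0.60253008  0.40474328] [[ 0.964  0.266  0.   ]
 [ 0.266 -0.964  0.   ]
 [ 0.    -0.    -1.   ]] yaw tool y -74.60041679114796 [-1.48050635e+00  5.27510502e-01  1.43269579e+00  3.83391198e-05
  1.18140903e+00 -1.78498006e-01] 1.1
y/x     200  230  260  290  320  350  380  410  440  470  500  530  560  590  620  649  679  710  740
  560     2    2    2  116  117  117  117  117  117    1    .    .    .    .    .    . -731 -732 -731
  530     2    3   87  117  117  117  118  118  118  116    1    .    .    .    . -732 -731 -732 -731
  500     2    2  116  118  117  117  118  117  117  117    1    .    .    .    . -730 -732 -731 -731
  470     2    2  116  117  117  118  117  117  117  116    2    .    .    .    .    . -730 -733 -731
  439     2    2    3  117  117  117  117  117  117  108   78    .    .    .    .    . -729 -731 -731
  409     2    2    2  115  117  117  117  117  116   79   79   79    .    .    .    . -733 -732 -732
  379     2    2    2    2    2  114  114    2    3   79   79   78    .    .    .    .    .    . -730
  349    91   84    2    2    2    3   1
[... 1095 characters left out ...]
349  346    2    2    9   10    8    2    2   79   95   95   81   17 -731 -735 -736 -732
  -10     2   11  347    2    2    9   11   11    2    2   16   95   95   82    3 -732 -733 -732 -732
  -40     2    2  348    2    2    2   11   11    2    2    3   17    2    2    2    0 -734 -734 -732
  -70     1    2  347    2  168  176  177  178  178    2    2    2    2    3    2    1 -730 -734 -732
 -100     1  174  178  177  178  178  180  181  178    2    2    2    1    3    2    1 -730 -733 -733
 -130   156  178  179  181  182  183  182  182  179  176    2    2    2   25   26   26    1 -730 -731
 -160   180  182  182  182  182  179  179  178  179  178    2    9   10   26   22   26   27 -736 -732
```

Emit:
{"method": "step_arm", "body": {
  "rows": [
    [0.025,0.04,0,0,0,0],
    [0.025,0.04,0,0,0,0],
    [0.025,0.04,0,0,0,0],
    [0.025,0.04,0,0,0,8.5],
    [0.025,0.04,0,0,0,8.5],
    [0.025,0.04,0,0,0,8.5],
    [0.025,0.04,0,0,0,8.5],
    [0.025,0.04,0,0,0,8.5],
    [0.025,0.04,0,0,0,8.5],
    [0.025,0.04,0,0,0,8.5],
    [0.025,0.04,0,0,0,8.5],
    [0.025,0.04,0,0,0,8.5]
  ],
  "jaw": 0.08,
  "squeeze": 15
}}

```text
time: 2.6
position: [0.4668, -0.1212, 0.405]
tool_rot: [0.694, 0.72, 0.0, 0.0]
ft_force: [0.7, -1.0, 0.3]
grip_width: 0.0801
grip_force: 0.0
```

Emit:
{"method": "step_arm", "body": {
  "rows": [
    [0.025,0.04,0,0,0,8.5],
    [0.025,0.04,0,0,0,8.5],
    [0.025,0.04,0,0,0,8.6],
    [0.025,0.032,0,0,0,0],
    [0,0,0,0,0,0],
    [0,0,0,0,0,0]
  ]
}}

```text
time: 3.35
position: [0.5656, 0.0293, 0.4045]
tool_rot: [0.519, 0.855, -0.0, -0.0]
ft_force: [-0.5, 0.6, 0.2]
grip_width: 0.0802
grip_force: 0.0
```

```bash
cat > m.py <<'E'
from h import *
def rect(name,cam,W,z0,z1):
    out=[]
    for r in cut_out(name,cam)[:1]:
        m=np.array(r['region']); w=W[m]; w=w[(w[:,2]>z0)&(w[:,2]<z1)]
        if len(w)<20: print(name,'few',len(w)); continue
        rc=cv2.minAreaRect((w[:,:2]*1000).astype(np.float32))
        print(name,round(r['confidence'],2),'med',(np.median(w,0)*1000).round(1),'rect',np.round(rc[0],1),np.round(rc[1],1),round(rc[2],1))
E
python3 - <<'E'
from m import *
o=get_obs(); print(o['position'],R.from_quat(o['tool_rot']).as_euler('zyx',degrees=True),o['time'])
c=shot('wrist');W=cloud(c);cv2.imwrite('pics/w1.png',c['pixels']); np.save('W_w1.npy',W)
print(c['E'].round(3),np.array(c['mount']).round(3))
rect('pour_ring','wrist',W,.087,.1);rect('half_blue','wrist',W,.075,.085);rect('half_yellow','wrist',W,.075,.085);rect('mould_base','wrist',W,.01,.018);rect('vase','wrist',W,.08,.09)
E
```

```text
[0.56557282 0.02929883 0.40451721] [-1.17523154e+02 -6.86945978e-02  1.79977947e+02] 3.35
[[ 0.886 -0.447 -0.121  0.534]
 [ 0.464  0.855  0.233  0.094]
 [-0.    -0.262  0.965  0.384]
 [ 0.     0.     0.     1.   ]] [[ 0.002  0.965  0.263  0.072]
 [ 1.    -0.001 -0.001  0.002]
 [-0.001  0.263 -0.965  0.021]
 [ 0.     0.     0.     1.   ]]
pour_ring 0.77 med [566.6  31.1  92.4] rect [566.8  30.7] [47.  46.5] 73.9
half_blue 0.98 med [543.5  25.6  79. ] rect [552.2  22. ] [33.9 62.4] 28.6
half_yellow 0.81 med [586.4  52.8  79.1] rect [582.2  39. ] [32.1 61.5] 29.7
mould_base 0.58 med [554.3  44.4  13. ] rect [567.  31.] [107.9  76.7] 28.4
vase 0.85 med [568.5  31.1  83.8] rect [567.5  31.3] [21.8 22.7] 75.4
```

View pics/w1.png

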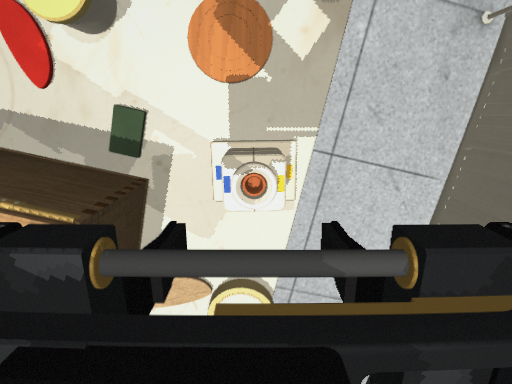

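Emit:
{"method": "step_arm", "body": {
  "rows": [
    [0.0014,0.0015,-0.03,0,0,0.8],
    [0,0,-0.035,0,0,0],
    [0,0,-0.035,0,0,0],
    [0,0,-0.025,0,0,0],
    [0,0,-0.0145,0,0,0],
    [0,0,0,0,0,0],
    [0,0,0,0,0,0]
  ]
}}

```text
time: 4.53
position: [0.5679, 0.0308, 0.2662]
tool_rot: [0.513, 0.858, 0.0, 0.001]
ft_force: [0.3, 0.1, -0.4]
grip_width: 0.0801
grip_force: 0.0
```

Emit:
{"method": "step_arm", "body": {
  "rows": [
    [0,0,0,0,0,0],
    [0,0,0,0,0,0],
    [0,0,0,0,0,0],
    [0,0,0,0,0,0],
    [0,0,0,0,0,0],
    [0,0,0,0,0,0]
  ],
  "jaw": 0.03,
  "squeeze": 12
}}

```text
time: 5.28
position: [0.5673, 0.031, 0.2654]
tool_rot: [0.513, 0.859, -0.0, -0.0]
ft_force: [-0.7, -0.5, 2.3]
grip_width: 0.0462
grip_force: 12.0
```

Emit:
{"method": "step_arm", "body": {
  "rows": [
    [0,0,0.01,0,0,0],
    [0,0,0.03,0,0,0],
    [0,0,0.04,0,0,0],
    [-0.023,0.025,0,0,0,0],
    [-0.023,0.025,0,0,0,0],
    [-0.023,0.025,0,0,0,0],
    [-0.023,0.025,0,0,0,0],
    [-0.023,0.025,0,0,0,0],
    [-0.023,0.025,0,0,0,0],
    [-0.023,0.025,0,0,0,0],
    [-0.023,0.025,0,0,0,0],
    [-0.023,0.025,0,0,0,0]
  ]
}}

```text
time: 6.78
position: [0.3597, 0.2568, 0.3458]
tool_rot: [0.513, 0.858, 0.001, 0.0]
ft_force: [-0.7, -0.3, 1.2]
grip_width: 0.0461
grip_force: 12.0
```

Emit:
{"method": "step_arm", "body": {
  "rows": [
    [-0.0223,0.0217,0,0,0,0],
    [0,0,-0.02,0,0,0],
    [0,0,-0.035,0,0,0],
    [0,0,-0.035,0,0,0],
    [0,0,-0.025,0,0,0],
    [0,0,-0.013,0,0,0],
    [0,0,-0.005,0,0,0],
    [0,0,0,0,0,0],
    [0,0,0,0,0,0]
  ]
}}

```text
time: 7.9
position: [0.3384, 0.2778, 0.213]
tool_rot: [0.513, 0.859, 0.001, 0.0]
ft_force: [-0.3, -0.3, 0.2]
grip_width: 0.046
grip_force: 12.0
```

Emit:
{"method": "step_arm", "body": {
  "rows": [
    [0,0,-0.002,0,0,0],
    [0,0,-0.001,0,0,0],
    [0,0,-0.001,0,0,0],
    [0,0,0,0,0,0],
    [0,0,0,0,0,0]
  ]
}}

```text
time: 8.52
position: [0.3381, 0.2777, 0.2083]
tool_rot: [0.513, 0.859, 0.0, 0.0]
ft_force: [0.4, -0.4, 0.7]
grip_width: 0.0463
grip_force: 12.0
```

Emit:
{"method": "step_arm", "body": {
  "rows": [
    [0,0,0,0,0,0],
    [0,0,0,0,0,0],
    [0,0,0,0,0,0],
    [0,0,0,0,0,0],
    [0,0,0.01,0,0,0],
    [0,0,0.04,0,0,0],
    [0,0,0.05,0,0,0],
    [0,0,0.05,0,0,0],
    [0,0,0,0,0,0],
    [0,0,0,0,0,0]
  ],
  "jaw": 0.075
}}

```text
time: 9.78
position: [0.3375, 0.2774, 0.3583]
tool_rot: [0.513, 0.859, -0.0, -0.0]
ft_force: [-0.1, 0.1, 0.3]
grip_width: 0.0749
grip_force: 0.0
```

Run:
```python
from m import *
o=get_obs(); print(o['position'],o['time'])
c=shot('wrist');W=cloud(c);cv2.imwrite('pics/w2.png',c['pixels'])
rect('pour_ring','wrist',W,.03,.045);rect('drying_rack','wrist',W,.012,.024)
c=shot('top');W=cloud(c)
rect('half_blue','top',W,.075,.085);rect('half_yellow','top',W,.075,.085);rect('mould_base','top',W,.01,.018);rect('bat','top',W,.006,.015)
```

```text
[0.33752265 0.27742686 0.35834192] 9.775
pour_ring 0.66 med [339.6 278.8  35.4] rect [339.7 278.7] [46.5 47.4] 29.3
drying_rack 0.61 med [387.2 305.8  17. ] rect [379.9 299.3] [149.   83.9] 26.5
half_blue 0.62 med [548.5  16.9  80.3] rect [552.1  21.6] [33.7 63.4] 26.7
half_yellow 0.95 med [585.5  40.7  80.2] rect [582.1  37.4] [35.6 63.8] 28.3
mould_base 0.68 med [543.4  37.5  14.1] rect [567.4  29.7] [108.5  80.1] 28.1
bat 0.94 med [468.2 157.7  10.4] rect [468.6 157.2] [96.9 99.8] 89.4
```

Emit:
{"method": "step_arm", "body": {
  "rows": [
    [0.023,-0.028,0,0,0,-10],
    [0.023,-0.028,0,0,0,-10],
    [0.023,-0.028,0,0,0,-10],
    [0.023,-0.028,0,0,0,-10],
    [0.023,-0.028,0,0,0,-10],
    [0.023,-0.028,0,0,0,-10],
    [0.023,-0.028,0,0,0,-10],
    [0.023,-0.028,0,0,0,-10],
    [0.023,-0.028,0,0,0,-10],
    [0.0075,-0.0034,0,0,0,0],
    [0,0,0,0,0,0],
    [0,0,0,0,0,0]
  ],
  "jaw": 0.082
}}

```text
time: 11.68
position: [0.5516, 0.0233, 0.3579]
tool_rot: [0.969, 0.245, -0.001, -0.001]
ft_force: [0.8, -0.3, -1.1]
grip_width: 0.0819
grip_force: 0.0
```

Run:
```python
from m import *
o=get_obs(); print(o['position'],R.from_quat(o['tool_rot']).as_matrix()[:2,1],o['time'])
c=shot('wrist');W=cloud(c);cv2.imwrite('pics/w3.png',c['pixels'])
rect('half_blue','wrist',W,.075,.085);rect('half_yellow','wrist',W,.075,.085);rect('mould_base','wrist',W,.01,.018);rect('vase','wrist',W,.08,.09)
w=W.reshape(-1,3); w=w[(w[:,2]>.076)&(w[:,2]<.084)]; w=w[np.hypot(w[:,0]-.567,w[:,1]-.03)<.055]
print(len(w),cv2.minAreaRect((w[:,:2]*1000).astype(np.float32)))
```

```text
[0.55160247 0.0232938  0.35788928] [ 0.4759063  -0.87949471] 11.675
half_blue 0.7 med [547.5  17.3  78.9] rect [551.9  21.5] [34.1 62. ] 28.6
half_yellow 0.7 med [587.3  42.7  79. ] rect [582.1  37.8] [34.6 61.8] 27.5
mould_base 0.85 med [605.5  51.3  12.9] rect [600.   48.1] [34.  77.9] 30.4
vase 0.77 med [565.6  28.6  83.8] rect [567.  30.] [22.6 23.8] 27.2
3775 ((566.860595703125, 29.745040893554688), (68.2869873046875, 62.15424346923828), 28.63666534423828)
```

View pics/w3.png

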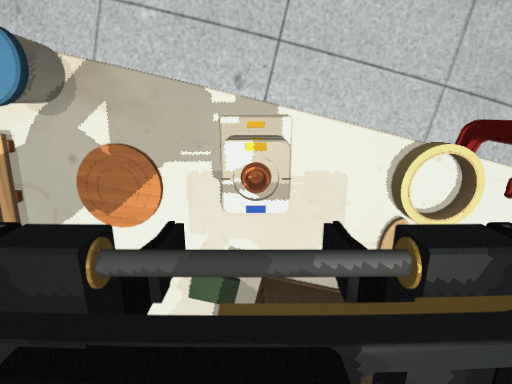

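Emit:
{"method": "step_arm", "body": {
  "rows": [
    [0,-0.0008,-0.03,0,0,0],
    [0,0,-0.035,0,0,0],
    [0,0,-0.035,0,0,0],
    [0,0,-0.015,0,0,0],
    [0,0,-0.007,0,0,0],
    [0,0,0,0,0,0],
    [0,0,0,0,0,0]
  ]
}}

```text
time: 12.8
position: [0.5531, 0.0214, 0.2373]
tool_rot: [0.97, 0.245, 0.001, 0.0]
ft_force: [-1.0, -0.6, 0.3]
grip_width: 0.0817
grip_force: 0.0
```

Emit:
{"method": "step_arm", "body": {
  "rows": [
    [0,0,0,0,0,0],
    [0,0,0,0,0,0],
    [0,0,0,0,0,0],
    [0,0,0,0,0,0],
    [0,0,0,0,0,0],
    [0,0,0,0,0,0]
  ],
  "jaw": 0.05,
  "squeeze": 15
}}

```text
time: 13.55
position: [0.5527, 0.0215, 0.2366]
tool_rot: [0.97, 0.245, 0.0, 0.0]
ft_force: [-1.9, 1.1, 5.7]
grip_width: 0.0619
grip_force: 15.0
```

Run:
```python
from h import *
o=get_obs(); print({k:np.round(v,4) for k,v in o.items() if k not in('q','joint_velocities','joint_torque')})
```

```text
{'time': np.float64(13.55), 'position': array([0.5527, 0.0215, 0.2366]), 'tool_rot': array([9.696e-01, 2.445e-01, 1.000e-04, 0.000e+00]), 'ft_force': array([-1.9346,  1.0711,  5.682 ]), 'moment': array([0.0881, 0.1214, 0.013 ]), 'grip_force': np.float64(14.9999), 'grip_width': np.float64(0.0619)}
```

Emit:
{"method": "step_arm", "body": {
  "rows": [
    [0,0,0.001,0,0,0],
    [0,0,0.0005,0,0,0],
    [0,0,0,0,0,0],
    [-0.0009,-0.0005,0,0,0,0],
    [-0.0018,-0.00095,0,0,0,0],
    [-0.00264,-0.00143,0,0,0,0],
    [-0.00264,-0.00143,0,0,0,0],
    [-0.00264,-0.00143,0,0,0,0],
    [-0.00264,-0.00143,0,0,0,0],
    [-0.00264,-0.00143,0,0,0,0],
    [-0.00264,-0.00143,0,0,0,0],
    [0,0,0,0,0,0]
  ]
}}

```text
time: 15.05
position: [0.5338, 0.0113, 0.2377]
tool_rot: [0.97, 0.244, -0.0, -0.0]
ft_force: [0.7, -0.5, -1.8]
grip_width: 0.062
grip_force: 15.0
```

Emit:
{"method": "step_arm", "body": {
  "rows": [
    [-0.00264,-0.00143,0,0,0,0],
    [-0.00264,-0.00143,0,0,0,0],
    [-0.00264,-0.00143,0,0,0,0],
    [-0.00264,-0.00143,0,0,0,0],
    [-0.00264,-0.00143,0,0,0,0],
    [-0.00264,-0.00143,0,0,0,0],
    [-0.00264,-0.00143,0,0,0,0],
    [-0.00264,-0.00143,0,0,0,0],
    [0,0,0,0,0,0]
  ]
}}

```text
time: 16.18
position: [0.5127, -0.0001, 0.2377]
tool_rot: [0.97, 0.244, -0.0, -0.0]
ft_force: [-0.6, -0.2, -2.1]
grip_width: 0.0618
grip_force: 15.0
```

Run:
```python
from m import *
o=get_obs(); print({k:np.round(v,4) for k,v in o.items() if k not in('q','joint_velocities','joint_torque')})
c=shot('top');W=cloud(c);a=c['pixels'][100:200,290:420];cv2.imwrite('pics/t2.png',cv2.resize(a,None,fx=5,fy=5,interpolation=cv2.INTER_CUBIC))
rect('half_blue','top',W,.07,.085);rect('half_yellow','top',W,.075,.085);rect('vase','top',W,.04,.09)
c=shot('side');a=c['pixels'][110:210,180:320];cv2.imwrite('pics/s2.png',cv2.resize(a,None,fx=5,fy=5,interpolation=cv2.INTER_CUBIC))
```

```text
{'time': np.float64(16.175), 'position': array([ 5.127e-01, -1.000e-04,  2.377e-01]), 'tool_rot': array([ 9.697e-01,  2.444e-01, -1.000e-04, -1.000e-04]), 'ft_force': array([-0.61  , -0.2101, -2.0609]), 'moment': array([ 0.0091, -0.0335, -0.0239]), 'grip_force': np.float64(14.9998), 'grip_width': np.float64(0.0618)}
```

View pics/s2.png

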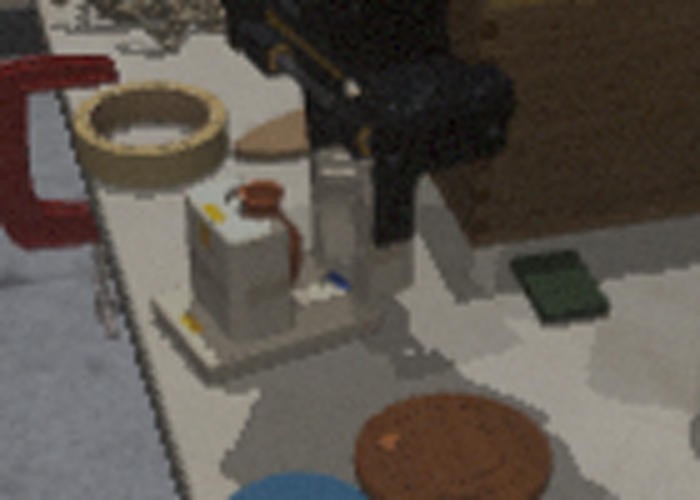

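Emit:
{"method": "step_arm", "body": {
  "rows": [
    [0,0,0.02,0,0,0],
    [0,0,0.04,0,0,0],
    [0,0,0.04,0,0,0],
    [-0.0157,0.0378,0,0,0,0],
    [-0.0157,0.0378,0,0,0,0],
    [-0.0157,0.0378,0,0,0,0],
    [-0.0157,0.0378,0,0,0,0],
    [-0.0157,0.0378,0,0,0,0],
    [-0.0157,0.0378,0,0,0,0],
    [-0.0157,0.0378,0,0,0,0],
    [-0.0158,0.038,0,0,0,0],
    [0,0,0,0,0,0]
  ]
}}

```text
time: 17.92
position: [0.3859, 0.3045, 0.3377]
tool_rot: [0.969, 0.247, -0.0, -0.0]
ft_force: [0.5, -0.1, -1.4]
grip_width: 0.062
grip_force: 15.0
```

Emit:
{"method": "step_arm", "body": {
  "rows": [
    [0,0,-0.03,0,0,0],
    [0,0,-0.03,0,0,0],
    [0,0,-0.02,0,0,0],
    [0,0,-0.01,0,0,0],
    [0,0,-0.004,0,0,0],
    [0,0,-0.001,0,0,0],
    [0,0,-0.001,0,0,0],
    [0,0,-0.0005,0,0,0],
    [0,0,0,0,0,0],
    [0,0,0,0,0,0]
  ]
}}

```text
time: 19.18
position: [0.3872, 0.3026, 0.2414]
tool_rot: [0.97, 0.245, 0.0, -0.0]
ft_force: [0.4, 0.1, -1.5]
grip_width: 0.0616
grip_force: 15.0
```

Emit:
{"method": "step_arm", "body": {
  "rows": [
    [0,0,-0.0005,0,0,0],
    [0,0,-0.0005,0,0,0],
    [0,0,-0.0003,0,0,0],
    [0,0,0,0,0,0]
  ]
}}

```text
time: 19.68
position: [0.3872, 0.3026, 0.2405]
tool_rot: [0.97, 0.244, 0.0, -0.0]
ft_force: [-0.4, -0.0, 5.5]
grip_width: 0.0622
grip_force: 15.0
```

Emit:
{"method": "step_arm", "body": {
  "rows": [
    [0,0,-0.0005,0,0,0],
    [0,0,0,0,0,0],
    [0,0,0,0,0,0]
  ]
}}

```text
time: 20.05
position: [0.3872, 0.3026, 0.2405]
tool_rot: [0.97, 0.245, 0.0, -0.0]
ft_force: [-2.7, -0.8, 9.2]
grip_width: 0.062
grip_force: 15.0
```

Emit:
{"method": "step_arm", "body": {
  "rows": [
    [0,0,0.001,0,0,0],
    [0,0,0,0,0,0],
    [0,0,0,0,0,0],
    [0,0,0,0,0,0],
    [0,0,0.009,0,0,0],
    [0,0,0.04,0,0,0],
    [0,0,0.04,0,0,0]
  ],
  "jaw": 0.082
}}

```text
time: 20.92
position: [0.3871, 0.3025, 0.3306]
tool_rot: [0.97, 0.244, -0.0, 0.0]
ft_force: [0.1, -0.1, -0.1]
grip_width: 0.0819
grip_force: 0.0
```

Emit:
{"method": "step_arm", "body": {
  "rows": [
    [0.0244,-0.0331,0,0,0,0],
    [0.0244,-0.0331,0,0,0,0],
    [0.0244,-0.0331,0,0,0,0],
    [0.0244,-0.0331,0,0,0,0],
    [0.0244,-0.0331,0,0,0,0],
    [0.0244,-0.0331,0,0,0,0],
    [0.0244,-0.0331,0,0,0,0],
    [0.0245,-0.0332,0,0,0,0],
    [0,0,0,0,0,0],
    [0,0,0,0,0,0],
    [0,0,0,0,0,0]
  ]
}}

```text
time: 22.3
position: [0.5816, 0.0387, 0.3295]
tool_rot: [0.97, 0.245, -0.001, -0.0]
ft_force: [0.2, 0.0, 0.2]
grip_width: 0.0823
grip_force: 0.0
```

Run:
```python
from m import *
o=get_obs(); print(o['position'],R.from_quat(o['tool_rot']).as_matrix()[:2,1],o['time'])
c=shot('wrist');W=cloud(c);cv2.imwrite('pics/w4.png',c['pixels'])
rect('half_yellow','wrist',W,.075,.085);rect('mould_base','wrist',W,.01,.018);rect('vase','wrist',W,.08,.09);rect('bat','wrist',W,.005,.015)
c=shot('top');W=cloud(c)
rect('half_blue','top',W,.075,.09);rect('pour_ring','top',W,.03,.042);rect('bat','top',W,.005,.015);rect('vase','top',W,.08,.09)
```

```text
[0.58161445 0.03873563 0.32947111] [ 0.47517651 -0.87989   ] 22.3
half_yellow 0.63 med [587.7  42.3  78.9] rect [582.5  38.1] [33.6 62. ] 27.8
mould_base 0.76 med [589.2  35.4  12.9] rect [567.5  30.1] [106.4  77.9] 28.6
vase 0.64 med [564.5  28.4  83.7] rect [567.1  29.7] [23.3 22.8] 27.9
bat 0.83 med [484.  157.1   8.8] rect [482.1 157.5] [97.9 74.2] 89.3
half_blue 0.72 med [383.7 299.6  83.7] rect [385.3 301.9] [34. 62.] 26.4
pour_ring few 4
bat 0.64 med [483.7 155.4  10.4] rect [487.8 156.1] [97.7 61.7] 86.1
vase 0.51 med [561.7  22.2  84.5] rect [561.7  23.8] [ 5.9 17.2] 55.0
```

View pics/w4.png

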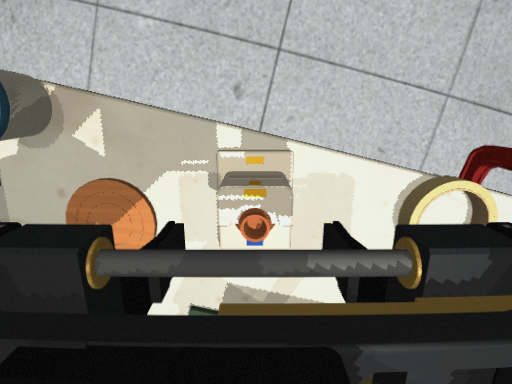

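Emit:
{"method": "step_arm", "body": {
  "rows": [
    [0,0,-0.03,0,0,0],
    [0,0,-0.03,0,0,0],
    [0,0,-0.02,0,0,0],
    [0,0,-0.01,0,0,0],
    [0,0,-0.0034,0,0,0],
    [0,0,0,0,0,0],
    [0,0,0,0,0,0]
  ]
}}

```text
time: 23.68
position: [0.5829, 0.0377, 0.2369]
tool_rot: [0.97, 0.244, 0.001, 0.0]
ft_force: [0.9, 0.4, -0.1]
grip_width: 0.0819
grip_force: 0.0
```

Emit:
{"method": "step_arm", "body": {
  "rows": [
    [0,0,0,0,0,0],
    [0,0,0,0,0,0],
    [0,0,0,0,0,0],
    [0,0,0,0,0,0],
    [0,0,0,0,0,0],
    [0,0,0,0,0,0],
    [0,0,0,0,0,0]
  ],
  "jaw": 0.05
}}

```text
time: 24.55
position: [0.5826, 0.0377, 0.2363]
tool_rot: [0.97, 0.244, 0.0, 0.0]
ft_force: [-0.6, 0.2, 2.7]
grip_width: 0.0621
grip_force: 15.0
```

Emit:
{"method": "step_arm", "body": {
  "rows": [
    [0,0,0.001,0,0,0],
    [0,0,0.0005,0,0,0],
    [0,0,0,0,0,0],
    [0.0009,0.0005,0,0,0,0],
    [0.0018,0.00095,0,0,0,0],
    [0.00264,0.00143,0,0,0,0],
    [0.00264,0.00143,0,0,0,0],
    [0.00264,0.00143,0,0,0,0],
    [0.00264,0.00143,0,0,0,0],
    [0.00264,0.00143,0,0,0,0],
    [0.00264,0.00143,0,0,0,0],
    [0,0,0,0,0,0]
  ]
}}

```text
time: 26.05
position: [0.6013, 0.0478, 0.2376]
tool_rot: [0.97, 0.245, 0.0, 0.0]
ft_force: [0.8, -0.7, -1.9]
grip_width: 0.0618
grip_force: 15.0
```

Emit:
{"method": "step_arm", "body": {
  "rows": [
    [0.00264,0.00143,0,0,0,0],
    [0.00264,0.00143,0,0,0,0],
    [0.00264,0.00143,0,0,0,0],
    [0.00264,0.00143,0,0,0,0],
    [0.00264,0.00143,0,0,0,0],
    [0.00264,0.00143,0,0,0,0],
    [0.00264,0.00143,0,0,0,0],
    [0.00264,0.00143,0,0,0,0],
    [0,0,0.02,0,0,0],
    [0,0,0.04,0,0,0],
    [0,0,0.04,0,0,0],
    [0,0,0,0,0,0]
  ]
}}

```text
time: 27.55
position: [0.6235, 0.0592, 0.3412]
tool_rot: [0.97, 0.244, 0.004, 0.001]
ft_force: [-0.3, 0.3, -1.9]
grip_width: 0.0619
grip_force: 15.0
```

Emit:
{"method": "step_arm", "body": {
  "rows": [
    [-0.0246,0.0328,0,0,0,0],
    [-0.0246,0.0328,0,0,0,0],
    [-0.0246,0.0328,0,0,0,0],
    [-0.0246,0.0328,0,0,0,0],
    [-0.0246,0.0328,0,0,0,0],
    [-0.0246,0.0328,0,0,0,0],
    [-0.0246,0.0328,0,0,0,0],
    [-0.02436,0.03303,0,0,0,0],
    [0,0,0,0,0,0],
    [0,0,0,0,0,0]
  ]
}}

```text
time: 28.8
position: [0.4255, 0.3216, 0.3366]
tool_rot: [0.97, 0.245, -0.001, 0.0]
ft_force: [-0.6, 0.3, -1.2]
grip_width: 0.0619
grip_force: 15.0
```

Run:
```python
from m import *
o=get_obs(); print(o['position'],o['time'])
c=shot('wrist');W=cloud(c)
rect('half_blue','wrist',W,.075,.09)
c=shot('top');W=cloud(c)
rect('half_blue','top',W,.075,.09);rect('vase','top',W,.08,.09)
c=shot('side');W=cloud(c);a=c['pixels'];cv2.imwrite('pics/s3.png',np.hstack([cv2.resize(a[130:210,180:260],(400,400)),cv2.resize(a[190:270,250:330],(400,400))]))
rect('vase','side',W,.08,.09)
```

```text
[0.42554874 0.32162432 0.33663054] 28.8
half_blue 0.51 med [376.3 321.   83.5] rect [376.  320.6] [33.9 20.7] 26.3
vase 0.81 med [569.3  27.8  85.2] rect [567.3  30.8] [23.1 21.2] 14.1
vase 0.83 med [566.   28.2  83.5] rect [566.4  28. ] [21.2 22.7] 22.3
```

View pics/s3.png

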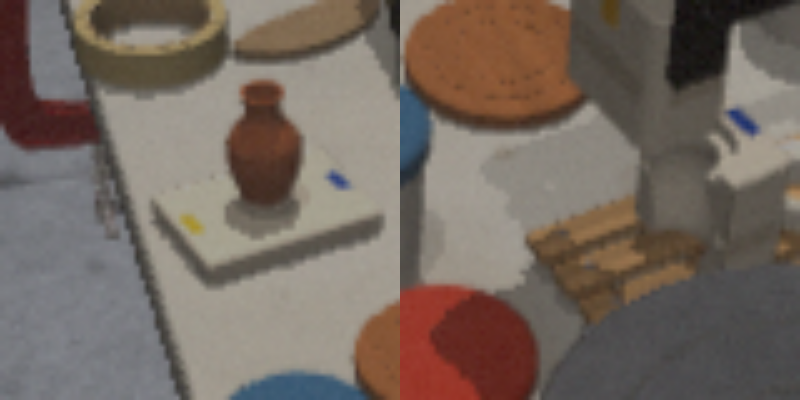

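Emit:
{"method": "step_arm", "body": {
  "rows": [
    [0,0,-0.03,0,0,0],
    [0,0,-0.03,0,0,0],
    [0,0,-0.02,0,0,0],
    [0,0,-0.01,0,0,0],
    [0,0,-0.004,0,0,0],
    [0,0,-0.002,0,0,0],
    [0,0,-0.001,0,0,0],
    [0,0,-0.0005,0,0,0],
    [0,0,-0.0004,0,0,0],
    [0,0,0,0,0,0],
    [0,0,0,0,0,0]
  ]
}}

```text
time: 30.52
position: [0.4258, 0.3219, 0.2402]
tool_rot: [0.97, 0.244, 0.0, -0.0]
ft_force: [-0.9, -0.5, 5.6]
grip_width: 0.0618
grip_force: 15.0
```

Emit:
{"method": "step_arm", "body": {
  "rows": [
    [0,0,0.0005,0,0,0],
    [0,0,0,0,0,0],
    [0,0,0,0,0,0],
    [0,0,0,0,0,0],
    [0,0,0.0195,0,0,0],
    [0,0,0.04,0,0,0],
    [0,0,0.04,0,0,0]
  ],
  "jaw": 0.082
}}

```text
time: 31.4
position: [0.4255, 0.3217, 0.3403]
tool_rot: [0.97, 0.244, -0.001, 0.0]
ft_force: [0.5, 0.7, -0.3]
grip_width: 0.082
grip_force: 0.0
```

Emit:
{"method": "step_arm", "body": {
  "rows": [
    [0.0177,-0.0365,0,0,0,0],
    [0.0177,-0.0365,0,0,0,0],
    [0.0177,-0.0365,0,0,0,0],
    [0.0177,-0.0365,0,0,0,0],
    [0.0177,-0.0365,0,0,0,0],
    [0.0177,-0.0365,0,0,0,0],
    [0.0177,-0.0365,0,0,0,0],
    [0.0175,-0.0363,0,0,0,0],
    [0,0,0,0,0,0],
    [0,0,0,0,0,0],
    [0,0,0,0,0,0]
  ]
}}

```text
time: 32.78
position: [0.5663, 0.031, 0.3395]
tool_rot: [0.97, 0.245, -0.0, -0.0]
ft_force: [-0.3, -0.2, 0.4]
grip_width: 0.0821
grip_force: 0.0
```

Run:
```python
from m import *
o=get_obs(); print(o['position'],R.from_quat(o['tool_rot']).as_matrix()[:2,1],o['time'])
c=shot('wrist');W=cloud(c)
rect('mould_base','wrist',W,.01,.016);rect('vase','wrist',W,.08,.09);rect('bat','wrist',W,.005,.015)
c=shot('top');W=cloud(c)
rect('half_blue','top',W,.075,.09);rect('half_yellow','top',W,.075,.09);rect('pour_ring','top',W,.03,.042)
c=shot('side');a=c['pixels'];cv2.imwrite('pics/s4.png',cv2.resize(a[190:290,230:370],None,fx=5,fy=5))
```

```text
[0.56634939 0.03102994 0.33949418] [ 0.47520054 -0.87987708] 32.775
mould_base 0.63 med [580.5  35.3  13. ] rect [567.6  30. ] [106.3  78. ] 28.5
vase 0.75 med [565.2  29.3  83.8] rect [567.4  30.4] [22.1 23.4] 30.9
bat 0.62 med [475.7 157.    8.9] rect [473.8 156.6] [99.5 91.5] 83.5
half_blue 0.62 med [383.8 297.7  83.8] rect [385.6 301.3] [33.6 60.2] 28.8
half_yellow 0.64 med [425.8 325.3  83.8] rect [424.2 321.6] [34.1 62.1] 28.2
pour_ring 0.78 med [338.4 277.6  36.5] rect [338.5 277.7] [45.7 45.3] 89.2
```

View pics/s4.png

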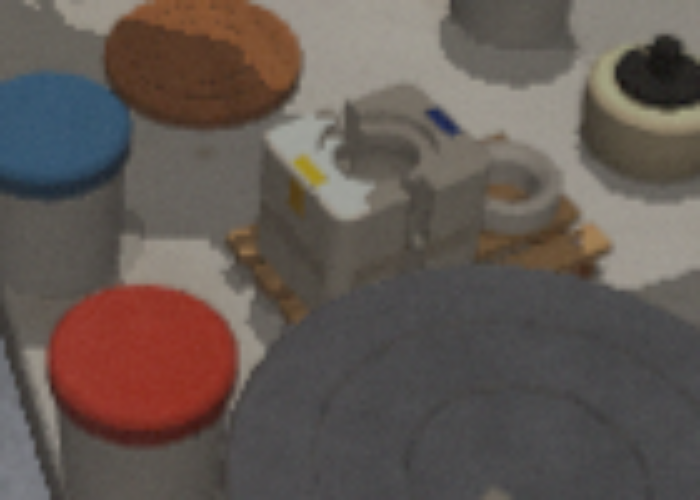

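Emit:
{"method": "step_arm", "body": {
  "rows": [
    [0,0,-0.03,0,0,0],
    [0,0,-0.03,0,0,0],
    [0,0,-0.03,0,0,0],
    [0,0,-0.02,0,0,0],
    [0,0,-0.0125,0,0,0],
    [0,0,-0.005,0,0,0],
    [0,0,0,0,0,0],
    [0,0,0,0,0,0]
  ],
  "jaw": 0.06,
  "squeeze": 8
}}

```text
time: 34.22
position: [0.5674, 0.03, 0.2129]
tool_rot: [0.97, 0.245, 0.001, 0.0]
ft_force: [-0.4, -0.2, -0.5]
grip_width: 0.0598
grip_force: 0.0
```

Emit:
{"method": "step_arm", "body": {
  "rows": [
    [0,0,0,0,0,0],
    [0,0,0,0,0,0],
    [0,0,0,0,0,0],
    [0,0,0,0,0,0],
    [0,0,0,0,0,0],
    [0,0,0,0,0,0]
  ],
  "jaw": 0.03
}}

```text
time: 34.98
position: [0.5671, 0.03, 0.2124]
tool_rot: [0.97, 0.244, 0.0, 0.0]
ft_force: [0.2, -0.4, 3.8]
grip_width: 0.0402
grip_force: 8.0
```

Emit:
{"method": "step_arm", "body": {
  "rows": [
    [0,0,0.001,0,0,0],
    [0,0,0.002,0,0,0],
    [0,0,0.005,0,0,0],
    [0,0,0.01,0,0,0],
    [0,0,0,0,0,0],
    [0,0,0,0,0,0]
  ]
}}

```text
time: 35.72
position: [0.5671, 0.03, 0.2304]
tool_rot: [0.97, 0.244, 0.0, 0.0]
ft_force: [-0.9, -0.6, -1.3]
grip_width: 0.0407
grip_force: 8.0
```

Run:
```python
from m import *
o=get_obs(); print(o['position'],o['time'])
c=shot('side');a=c['pixels'];cv2.imwrite('pics/s5.png',cv2.resize(a[120:200,190:290],None,fx=6,fy=6))
```

```text
[0.56705011 0.03001652 0.23040853] 35.725
```

View pics/s5.png

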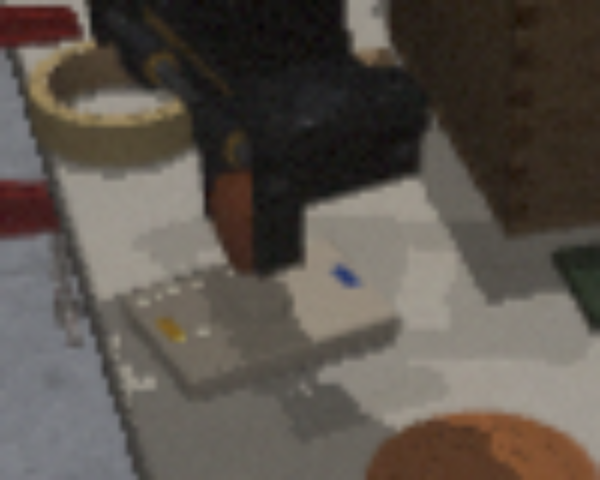

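Emit:
{"method": "step_arm", "body": {
  "rows": [
    [-0.0064,0.0085,0,0,0,0],
    [-0.0124,0.0159,0,0,0,0],
    [-0.0124,0.0159,0,0,0,0],
    [-0.0124,0.0159,0,0,0,0],
    [-0.0124,0.0159,0,0,0,0],
    [-0.0124,0.0159,0,0,0,0],
    [-0.0124,0.0159,0,0,0,0],
    [-0.0124,0.0159,0,0,0,0],
    [-0.006,0.0077,0,0,0,0],
    [0,0,0,0,0,0],
    [0,0,0,0,0,0]
  ]
}}

```text
time: 37.15
position: [0.4685, 0.1573, 0.2302]
tool_rot: [0.97, 0.244, 0.001, 0.0]
ft_force: [0.2, 0.0, -0.4]
grip_width: 0.0401
grip_force: 8.0
```

Emit:
{"method": "step_arm", "body": {
  "rows": [
    [0,0,-0.01,0,0,0],
    [0,0,-0.01,0,0,0],
    [0,0,-0.004,0,0,0],
    [0,0,-0.001,0,0,0],
    [0,0,-0.0005,0,0,0],
    [0,0,-0.0005,0,0,0],
    [0,0,0,0,0,0],
    [0,0,0,0,0,0]
  ]
}}

```text
time: 38.15
position: [0.4679, 0.1575, 0.2043]
tool_rot: [0.97, 0.245, 0.0, 0.0]
ft_force: [-0.3, 1.3, -0.3]
grip_width: 0.0404
grip_force: 8.0
```

Emit:
{"method": "step_arm", "body": {
  "rows": [
    [0,0,-0.0005,0,0,0],
    [0,0,-0.0005,0,0,0],
    [0,0,0,0,0,0],
    [0,0,0,0,0,0]
  ]
}}

```text
time: 38.65
position: [0.4679, 0.1575, 0.2034]
tool_rot: [0.97, 0.244, 0.0, 0.0]
ft_force: [-0.3, -0.5, 2.8]
grip_width: 0.0402
grip_force: 8.0
```

Emit:
{"method": "step_arm", "body": {
  "rows": [
    [0,0,-0.0005,0,0,0],
    [0,0,0,0,0,0],
    [0,0,0,0,0,0]
  ]
}}

```text
time: 39.02
position: [0.4678, 0.1575, 0.2033]
tool_rot: [0.97, 0.245, 0.0, 0.0]
ft_force: [-1.5, 0.8, 7.3]
grip_width: 0.0404
grip_force: 8.0
```

Touching down; release gently and rise.

Emit:
{"method": "step_arm", "body": {
  "rows": [
    [0,0,0.0005,0,0,0],
    [0,0,0,0,0,0],
    [0,0,0,0,0,0],
    [0,0,0,0,0,0]
  ],
  "jaw": 0.06
}}

```text
time: 39.52
position: [0.4678, 0.1575, 0.203]
tool_rot: [0.97, 0.244, -0.0, -0.0]
ft_force: [-0.3, -0.1, -0.7]
grip_width: 0.0595
grip_force: 0.0
```

Emit:
{"method": "step_arm", "body": {
  "rows": [
    [0,0,0.02,0,0,0],
    [0,0,0.03,0,0,0],
    [0,0,0.04,0,0,0],
    [0,0,0.04,0,0,0],
    [0,0,0,0,0,0],
    [0,0,0,0,0,0]
  ],
  "jaw": 0.082
}}

```text
time: 40.28
position: [0.4674, 0.1575, 0.3327]
tool_rot: [0.97, 0.244, -0.001, -0.0]
ft_force: [0.4, -0.1, 0.4]
grip_width: 0.0822
grip_force: 0.0
```

Run:
```python
from m import *
o=get_obs(); print(o['position'],o['time'])
c=shot('wrist');W=cloud(c);a=c['pixels']
rect('vase','wrist',W,.07,.08);rect('bat','wrist',W,.005,.015)
c=shot('side');W=cloud(c);b=c['pixels']
rect('vase','side',W,.07,.08);rect('bat','side',W,.006,.015)
cv2.imwrite('pics/v1.png',np.hstack([cv2.resize(a,(533,400)),cv2.resize(b[150:230,240:292],(260,400))]))
```

```text
[0.4673863  0.15745614 0.33268452] 40.275
vase 0.85 med [465.4 156.   74.6] rect [467.9 157.3] [23.2 23.5] 30.2
bat 0.62 med [479.2 162.7   9. ] rect [469.7 157.4] [97.3 97.2] 67.6
vase 0.71 med [465.5 153.3  74.6] rect [466.3 156.6] [24.3 21.7] 86.6
bat 0.69 med [470.2 171.5   9.8] rect [468.5 163.9] [87.8 95.3] 85.8
```

View pics/v1.png

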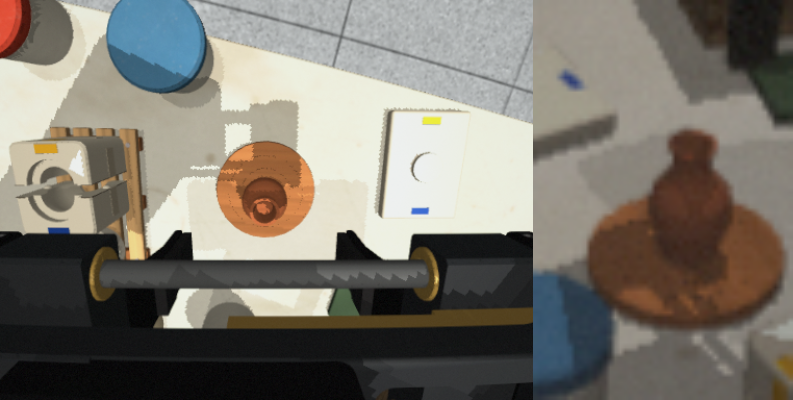

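Emit:
{"method": "step_arm", "body": {
  "rows": [
    [-0.0202,0.0363,0,0,0,0],
    [-0.0202,0.0363,0,0,0,0],
    [-0.0202,0.0363,0,0,0,0],
    [-0.02,0.0362,0,0,0,0],
    [0,0,0,0,0,0],
    [0,0,-0.03,0,0,0],
    [0,0,-0.03,0,0,0],
    [0,0,-0.02,0,0,0],
    [0,0,-0.01,0,0,0],
    [0,0,-0.0028,0,0,0],
    [0,0,0,0,0,0],
    [0,0,0,0,0,0]
  ]
}}

```text
time: 42.08
position: [0.3875, 0.3027, 0.241]
tool_rot: [0.97, 0.244, 0.001, -0.0]
ft_force: [-0.6, -0.2, -0.7]
grip_width: 0.0824
grip_force: 0.0
```

Emit:
{"method": "step_arm", "body": {
  "rows": [
    [0,0,0,0,0,0],
    [0,0,0,0,0,0],
    [0,0,0,0,0,0],
    [0,0,0,0,0,0],
    [0,0,0,0,0,0],
    [0,0,0,0,0,0],
    [0,0,0,0,0,0]
  ],
  "jaw": 0.05,
  "squeeze": 15
}}

```text
time: 42.95
position: [0.3873, 0.3026, 0.2405]
tool_rot: [0.97, 0.244, 0.0, -0.0]
ft_force: [-1.3, -0.0, 4.2]
grip_width: 0.0623
grip_force: 15.0
```

Emit:
{"method": "step_arm", "body": {
  "rows": [
    [0,0,0.02,0,0,0],
    [0,0,0.04,0,0,0],
    [0,0,0.04,0,0,0],
    [0.0202,-0.0354,0,0,0,0],
    [0.0202,-0.0354,0,0,0,0],
    [0.0202,-0.0354,0,0,0,0],
    [0.0202,-0.0354,0,0,0,0],
    [0.0202,-0.0354,0,0,0,0],
    [0.0202,-0.0354,0,0,0,0],
    [0.0202,-0.0354,0,0,0,0],
    [0.0205,-0.0352,0,0,0,0],
    [0,0,0,0,0,0]
  ]
}}

```text
time: 44.45
position: [0.5507, 0.017, 0.3397]
tool_rot: [0.97, 0.243, 0.001, 0.001]
ft_force: [-0.2, 0.9, -2.1]
grip_width: 0.0621
grip_force: 15.0
```

Emit:
{"method": "step_arm", "body": {
  "rows": [
    [0,0,-0.03,0,0,0],
    [0,0,-0.03,0,0,0],
    [0,0,-0.02,0,0,0],
    [0,0,-0.01,0,0,0],
    [0,0,-0.007,0,0,0],
    [0,0,-0.003,0,0,0],
    [0,0,-0.002,0,0,0],
    [0,0,0,0,0,0],
    [0,0,0,0,0,0]
  ]
}}

```text
time: 45.58
position: [0.5493, 0.0196, 0.2387]
tool_rot: [0.97, 0.244, 0.0, 0.0]
ft_force: [0.3, 0.5, -1.7]
grip_width: 0.0619
grip_force: 15.0
```

Run:
```python
from m import *
o=get_obs(); print({k:np.round(v,4) for k,v in o.items() if k not in('q','joint_velocities','joint_torque')})
```

```text
{'time': np.float64(45.575), 'position': array([0.5493, 0.0196, 0.2387]), 'tool_rot': array([9.697e-01, 2.445e-01, 4.000e-04, 2.000e-04]), 'ft_force': array([ 0.3162,  0.5453, -1.7125]), 'moment': array([-0.0252,  0.0193,  0.0351]), 'grip_force': np.float64(14.9998), 'grip_width': np.float64(0.0619)}
```

Emit:
{"method": "step_arm", "body": {
  "rows": [
    [0.001,0.0005,0,0,0,0],
    [0.001,0.0006,0,0,0,0],
    [0.0014,0.0008,0,0,0,0],
    [0,0,0,0,0,0],
    [0,0,-0.001,0,0,0],
    [0,0,-0.0005,0,0,0],
    [0,0,-0.0005,0,0,0],
    [0,0,0,0,0,0],
    [0,0,0,0,0,0]
  ]
}}

```text
time: 46.7
position: [0.5525, 0.0215, 0.2366]
tool_rot: [0.97, 0.244, -0.0, -0.0]
ft_force: [-1.1, 1.0, 2.5]
grip_width: 0.0619
grip_force: 15.0
```

Emit:
{"method": "step_arm", "body": {
  "rows": [
    [0,0,-0.0005,0,0,0],
    [0,0,0,0,0,0],
    [0,0,0,0,0,0]
  ]
}}

```text
time: 47.08
position: [0.5525, 0.0215, 0.2366]
tool_rot: [0.97, 0.244, 0.0, 0.0]
ft_force: [-2.0, 0.1, 5.9]
grip_width: 0.062
grip_force: 15.0
```

Emit:
{"method": "step_arm", "body": {
  "rows": [
    [0,0,0.0005,0,0,0],
    [0,0,0,0,0,0],
    [0,0,0,0,0,0],
    [0,0,0,0,0,0],
    [0,0,0.02,0,0,0],
    [0,0,0.04,0,0,0],
    [0,0,0.04,0,0,0]
  ],
  "jaw": 0.082
}}

```text
time: 47.95
position: [0.5524, 0.0215, 0.337]
tool_rot: [0.97, 0.244, -0.001, -0.0]
ft_force: [0.7, -0.2, 0.1]
grip_width: 0.0817
grip_force: 0.0
```

Emit:
{"method": "step_arm", "body": {
  "rows": [
    [-0.0159,0.0375,0,0,0,0],
    [-0.0159,0.0375,0,0,0,0],
    [-0.0159,0.0375,0,0,0,0],
    [-0.0159,0.0375,0,0,0,0],
    [-0.0159,0.0375,0,0,0,0],
    [-0.0159,0.0375,0,0,0,0],
    [-0.0159,0.0375,0,0,0,0],
    [-0.0156,0.0378,0,0,0,0],
    [0,0,0,0,0,0],
    [0,0,0,0,0,0]
  ]
}}

```text
time: 49.2
position: [0.4256, 0.3216, 0.3362]
tool_rot: [0.97, 0.245, -0.0, 0.0]
ft_force: [-0.1, -0.1, -0.2]
grip_width: 0.0823
grip_force: 0.0
```

Emit:
{"method": "step_arm", "body": {
  "rows": [
    [0,0,-0.03,0,0,0],
    [0,0,-0.03,0,0,0],
    [0,0,-0.02,0,0,0],
    [0,0,-0.01,0,0,0],
    [0,0,-0.006,0,0,0],
    [0,0,0,0,0,0],
    [0,0,0,0,0,0]
  ]
}}

```text
time: 50.08
position: [0.4259, 0.3219, 0.241]
tool_rot: [0.97, 0.244, 0.001, -0.0]
ft_force: [0.4, 0.5, -0.1]
grip_width: 0.0822
grip_force: 0.0
```

Emit:
{"method": "step_arm", "body": {
  "rows": [
    [0,0,0,0,0,0],
    [0,0,0,0,0,0],
    [0,0,0,0,0,0],
    [0,0,0,0,0,0],
    [0,0,0,0,0,0],
    [0,0,0,0,0,0],
    [0,0,0,0,0,0]
  ],
  "jaw": 0.05,
  "squeeze": 15
}}

```text
time: 50.95
position: [0.4257, 0.3219, 0.2406]
tool_rot: [0.97, 0.244, 0.0, -0.0]
ft_force: [-0.0, -0.7, 4.9]
grip_width: 0.0621
grip_force: 15.0
```

Run:
```python
from m import *
c=shot('top');W=cloud(c)
rect('half_blue','top',W,.075,.09);rect('mould_base','top',W,.01,.016);rect('vase','top',W,.07,.08)
```

```text
mould_base 0.7 med [580.9  38.2  13.9] rect [567.   29.8] [108.3  79. ] 28.8
vase 0.68 med [469.9 156.   75.7] rect [468.6 157.7] [22.6 21.5] 44.4
```

Emit:
{"method": "step_arm", "body": {
  "rows": [
    [0,0,0.02,0,0,0],
    [0,0,0.04,0,0,0],
    [0,0,0.04,0,0,0],
    [0.0218,-0.0343,0,0,0,0],
    [0.0218,-0.0343,0,0,0,0],
    [0.0218,-0.0343,0,0,0,0],
    [0.0218,-0.0343,0,0,0,0],
    [0.0218,-0.0343,0,0,0,0],
    [0.0218,-0.0343,0,0,0,0],
    [0.0218,-0.0343,0,0,0,0],
    [0.0219,-0.0345,0,0,0,0],
    [0,0,0,0,0,0]
  ]
}}

```text
time: 52.65
position: [0.6016, 0.0444, 0.3393]
tool_rot: [0.97, 0.243, 0.0, 0.0]
ft_force: [-0.5, -0.0, -1.5]
grip_width: 0.062
grip_force: 15.0
```

Emit:
{"method": "step_arm", "body": {
  "rows": [
    [0,0,0,0,0,0],
    [0,0,-0.03,0,0,0],
    [0,0,-0.03,0,0,0],
    [0,0,-0.02,0,0,0],
    [0,0,-0.01,0,0,0],
    [0,0,-0.007,0,0,0],
    [0,0,-0.003,0,0,0],
    [0,0,-0.002,0,0,0],
    [0,0,0,0,0,0],
    [0,0,0,0,0,0]
  ]
}}

```text
time: 53.9
position: [0.6003, 0.0471, 0.2388]
tool_rot: [0.97, 0.244, 0.0, 0.0]
ft_force: [-0.8, -0.1, -1.4]
grip_width: 0.0621
grip_force: 15.0
```

Run:
```python
from m import *
o=get_obs(); print(o['position'],o['ft_force'],o['time'])
c=shot('side');W=cloud(c);b=c['pixels'];s1=cv2.resize(b[120:200,190:270],(380,380))
rect('half_blue','side',W,.075,.09)
c=shot('top');W=cloud(c);b=c['pixels'];cv2.imwrite('pics/c1.png',np.hstack([s1,cv2.resize(b[105:185,310:390],(380,380))]))
rect('half_blue','top',W,.07,.09)
```

```text
[0.60029159 0.04712537 0.23875734] [-0.76294865 -0.11440856 -1.44639048] 53.9
half_blue 0.81 med [541.4  46.1  79.5] rect [540.9  43.9] [29.5 14.5] 24.4
```

View pics/c1.png

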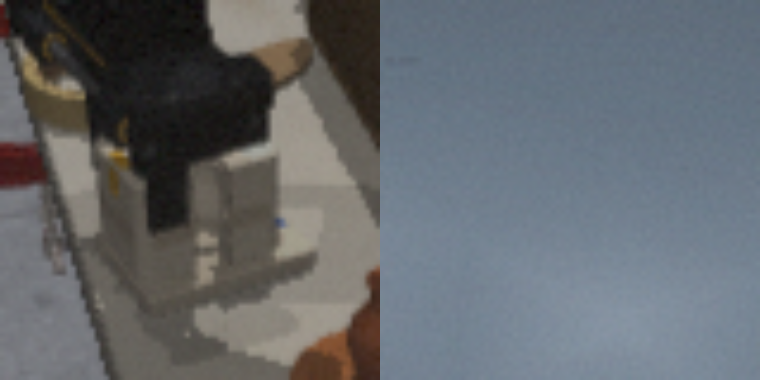

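Emit:
{"method": "step_arm", "body": {
  "rows": [
    [0,0,-0.0005,0,0,0],
    [-0.00264,-0.00143,0,0,0,0],
    [-0.00264,-0.00143,0,0,0,0],
    [-0.00264,-0.00143,0,0,0,0],
    [-0.00264,-0.00143,0,0,0,0],
    [-0.00264,-0.00143,0,0,0,0],
    [-0.00088,-0.00048,0,0,0,0],
    [0,0,0,0,0,0],
    [0,0,0,0,0,0]
  ]
}}

```text
time: 55.22
position: [0.5862, 0.0396, 0.2379]
tool_rot: [0.97, 0.244, 0.0, 0.0]
ft_force: [-0.1, 0.1, -1.6]
grip_width: 0.0612
grip_force: 15.0
```

Emit:
{"method": "step_arm", "body": {
  "rows": [
    [-0.00088,-0.00048,0,0,0,0],
    [-0.00088,-0.00048,0,0,0,0],
    [-0.00088,-0.00048,0,0,0,0],
    [0,0,0,0,0,0],
    [0,0,0,0,0,0]
  ]
}}

```text
time: 55.85
position: [0.5834, 0.0381, 0.2379]
tool_rot: [0.97, 0.244, 0.0, 0.0]
ft_force: [-0.5, 0.3, -0.8]
grip_width: 0.0622
grip_force: 15.0
```

Emit:
{"method": "step_arm", "body": {
  "rows": [
    [-0.00044,-0.00024,0,0,0,0],
    [-0.00044,-0.00024,0,0,0,0],
    [0,0,0,0,0,0],
    [0,0,0,0,0,0]
  ]
}}

```text
time: 56.35
position: [0.5826, 0.0376, 0.2378]
tool_rot: [0.97, 0.244, 0.0, -0.0]
ft_force: [0.3, -0.6, -1.8]
grip_width: 0.0614
grip_force: 15.0
```

Emit:
{"method": "step_arm", "body": {
  "rows": [
    [-0.0004,-0.0002,0,0,0,0],
    [0,0,0,0,0,0],
    [0,0,0,0,0,0]
  ]
}}

```text
time: 56.72
position: [0.5822, 0.0374, 0.2379]
tool_rot: [0.97, 0.244, 0.0, -0.0]
ft_force: [-0.7, -0.2, -1.4]
grip_width: 0.0621
grip_force: 15.0
```

Emit:
{"method": "step_arm", "body": {
  "rows": [
    [0,0,-0.001,0,0,0],
    [0,0,-0.0005,0,0,0],
    [0,0,-0.0005,0,0,0],
    [0,0,0,0,0,0],
    [0,0,0,0,0,0]
  ]
}}

```text
time: 57.35
position: [0.5821, 0.0374, 0.2366]
tool_rot: [0.97, 0.244, 0.0, 0.0]
ft_force: [-2.0, 0.1, 5.2]
grip_width: 0.0617
grip_force: 15.0
```

Emit:
{"method": "step_arm", "body": {
  "rows": [
    [0,0,0.0005,0,0,0],
    [0,0,0,0,0,0],
    [0,0,0,0,0,0],
    [0,0,0,0,0,0],
    [0,0,0.02,0,0,0],
    [0,0,0.04,0,0,0],
    [0,0,0.04,0,0,0]
  ],
  "jaw": 0.084
}}

```text
time: 58.22
position: [0.582, 0.0374, 0.337]
tool_rot: [0.97, 0.244, -0.001, -0.0]
ft_force: [1.0, -0.1, 0.0]
grip_width: 0.0839
grip_force: 0.0
```

Emit:
{"method": "step_arm", "body": {
  "rows": [
    [-0.0073,-0.004,0,0,0,10],
    [-0.0074,-0.0035,0,0,0,10],
    [0,0,0,0,0,10],
    [0,0,0,0,0,10],
    [0,0,0,0,0,10],
    [0,0,0,0,0,10],
    [0,0,0,0,0,10],
    [0,0,0,0,0,10],
    [0,0,0,0,0,10],
    [0,0,0,0,0,0],
    [0,0,0,0,0,0],
    [0,0,0,0,0,0]
  ]
}}

```text
time: 59.72
position: [0.5674, 0.03, 0.3363]
tool_rot: [0.513, 0.858, 0.0, 0.0]
ft_force: [-0.2, 1.0, -0.1]
grip_width: 0.0839
grip_force: 0.0
```

Run:
```python
from m import *
o=get_obs(); print(o['position'],R.from_quat(o['tool_rot']).as_matrix()[:2,1],o['time'])
c=shot('wrist');W=cloud(c);cv2.imwrite('pics/w5.png',c['pixels'])
rect('half_blue','wrist',W,.075,.085);rect('half_yellow','wrist',W,.075,.085);rect('mould_base','wrist',W,.01,.016)
w=W.reshape(-1,3); w=w[(w[:,2]>.076)&(w[:,2]<.084)]; w=w[np.hypot(w[:,0]-.567,w[:,1]-.03)<.055]
print(len(w),cv2.minAreaRect((w[:,:2]*1000).astype(np.float32)))
```

```text
[0.56744759 0.02995238 0.33633952] [0.8811131 0.4729056] 59.725
half_blue 0.85 med [546.7  19.8  79. ] rect [551.9  21.4] [33.7 62.4] 28.1
half_yellow 0.68 med [585.7  45.5  79.1] rect [582.   37.6] [34.  62.8] 29.2
mould_base 0.72 med [557.4  47.5  13. ] rect [566.9  30.8] [108.   76.7] 28.3
3968 ((567.0901489257812, 29.475156784057617), (68.15608215332031, 62.55082321166992), 28.21053123474121)
```

View pics/w5.png

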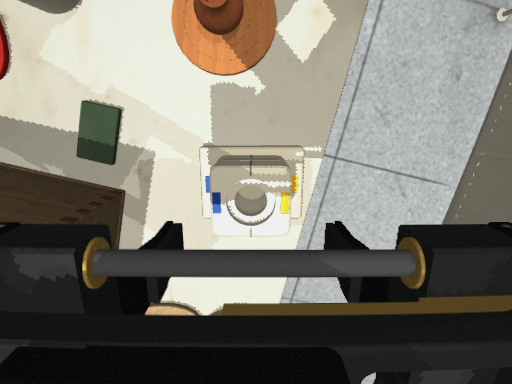

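Emit:
{"method": "step_arm", "body": {
  "rows": [
    [-0.0255,0.0275,0,0,0,0],
    [-0.0255,0.0275,0,0,0,0],
    [-0.0255,0.0275,0,0,0,0],
    [-0.0255,0.0275,0,0,0,0],
    [-0.0255,0.0275,0,0,0,0],
    [-0.0255,0.0275,0,0,0,0],
    [-0.0255,0.0275,0,0,0,0],
    [-0.0255,0.0275,0,0,0,0],
    [-0.0253,0.0278,0,0,0,0],
    [0,0,0,0,0,0],
    [0,0,0,0,0,0]
  ],
  "jaw": 0.075
}}

```text
time: 61.3
position: [0.3387, 0.2778, 0.3365]
tool_rot: [0.513, 0.859, 0.0, 0.0]
ft_force: [-0.4, -0.8, 1.1]
grip_width: 0.075
grip_force: 0.0
```

Emit:
{"method": "step_arm", "body": {
  "rows": [
    [0,0,-0.035,0,0,0],
    [0,0,-0.035,0,0,0],
    [0,0,-0.03,0,0,0],
    [0,0,-0.02,0,0,0],
    [0,0,-0.0075,0,0,0],
    [0,0,0,0,0,0],
    [0,0,0,0,0,0]
  ]
}}

```text
time: 62.18
position: [0.3387, 0.2777, 0.2095]
tool_rot: [0.513, 0.858, 0.001, 0.0]
ft_force: [0.5, -0.2, -0.3]
grip_width: 0.075
grip_force: 0.0
```

Emit:
{"method": "step_arm", "body": {
  "rows": [
    [0,0,0,0,0,0],
    [0,0,0,0,0,0],
    [0,0,0,0,0,0],
    [0,0,0,0,0,0],
    [0,0,0,0,0,0],
    [0,0,0,0,0,0]
  ],
  "jaw": 0.03,
  "squeeze": 12
}}

```text
time: 62.92
position: [0.3382, 0.2778, 0.2089]
tool_rot: [0.513, 0.859, 0.0, 0.0]
ft_force: [-0.4, 0.9, 2.1]
grip_width: 0.0459
grip_force: 12.0
```

Emit:
{"method": "step_arm", "body": {
  "rows": [
    [0,0,0.01,0,0,0],
    [0,0,0.03,0,0,0],
    [0,0,0.045,0,0,0],
    [0,0,0.045,0,0,0],
    [0,0,0,0,0,0],
    [0,0,0,0,0,0]
  ]
}}

```text
time: 63.68
position: [0.3376, 0.2775, 0.3388]
tool_rot: [0.513, 0.859, -0.0, -0.0]
ft_force: [0.7, 0.2, -0.9]
grip_width: 0.0463
grip_force: 12.0
```

Emit:
{"method": "step_arm", "body": {
  "rows": [
    [0.0255,-0.0274,0,0,0,0],
    [0.0255,-0.0274,0,0,0,0],
    [0.0255,-0.0274,0,0,0,0],
    [0.0255,-0.0274,0,0,0,0],
    [0.0255,-0.0274,0,0,0,0],
    [0.0255,-0.0274,0,0,0,0],
    [0.0255,-0.0274,0,0,0,0],
    [0.0255,-0.0274,0,0,0,0],
    [0.0252,-0.0276,0,0,0,0],
    [0,0,0,0,0,0],
    [0,0,0,0,0,0]
  ]
}}

```text
time: 65.05
position: [0.5663, 0.0311, 0.3369]
tool_rot: [0.513, 0.858, -0.001, -0.002]
ft_force: [-0.4, -0.1, -0.4]
grip_width: 0.0459
grip_force: 12.0
```

Emit:
{"method": "step_arm", "body": {
  "rows": [
    [0,0,-0.03,0,0,0],
    [0,0,-0.025,0,0,0],
    [0,0,-0.01,0,0,0],
    [0,0,-0.003,0,0,0],
    [0,0,-0.002,0,0,0],
    [0,0,0,0,0,0],
    [0,0,0,0,0,0]
  ]
}}

```text
time: 65.92
position: [0.5675, 0.0309, 0.2695]
tool_rot: [0.513, 0.859, 0.0, 0.001]
ft_force: [0.5, -0.6, -0.4]
grip_width: 0.046
grip_force: 12.0
```

Emit:
{"method": "step_arm", "body": {
  "rows": [
    [0,0,-0.001,0,0,0],
    [0,0,-0.001,0,0,0],
    [0,0,-0.0005,0,0,0],
    [0,0,0,0,0,0],
    [0,0,0,0,0,0]
  ]
}}

```text
time: 66.55
position: [0.5674, 0.031, 0.2663]
tool_rot: [0.513, 0.859, 0.0, -0.0]
ft_force: [-0.2, 0.2, 0.0]
grip_width: 0.0461
grip_force: 12.0
```

Emit:
{"method": "step_arm", "body": {
  "rows": [
    [0,0,-0.0005,0,0,0],
    [0,0,-0.0003,0,0,0],
    [0,0,0,0,0,0],
    [0,0,0,0,0,0]
  ]
}}

```text
time: 67.05
position: [0.5674, 0.031, 0.266]
tool_rot: [0.513, 0.859, 0.0, 0.0]
ft_force: [-1.7, 0.1, 6.0]
grip_width: 0.0458
grip_force: 12.0
```

Emit:
{"method": "step_arm", "body": {
  "rows": [
    [0,0,-0.0004,0,0,0],
    [0,0,0,0,0,0],
    [0,0,0,0,0,0]
  ]
}}

```text
time: 67.42
position: [0.5674, 0.031, 0.266]
tool_rot: [0.513, 0.859, 0.0, 0.0]
ft_force: [-1.8, -1.0, 6.8]
grip_width: 0.0461
grip_force: 12.0
```

Contact at the expected seated height. Release, rise and inspect.

Emit:
{"method": "step_arm", "body": {
  "rows": [
    [0,0,0.0003,0,0,0],
    [0,0,0,0,0,0],
    [0,0,0,0,0,0],
    [0,0,0,0,0,0],
    [0,0,0.02,0,0,0],
    [0,0,0.04,0,0,0],
    [0,0,0.05,0,0,0],
    [0,0,0,0,0,0],
    [0,0,0,0,0,0],
    [0,0,0,0,0,0]
  ],
  "jaw": 0.08
}}

```text
time: 68.68
position: [0.5668, 0.031, 0.3739]
tool_rot: [0.513, 0.859, -0.001, -0.002]
ft_force: [-0.6, -0.5, 0.2]
grip_width: 0.0798
grip_force: 0.0
```

Run:
```python
from m import *
o=get_obs(); print(o['position'],o['time'])
c=shot('wrist');W=cloud(c);a=c['pixels']
rect('pour_ring','wrist',W,.085,.1);rect('half_blue','wrist',W,.075,.084);rect('half_yellow','wrist',W,.075,.084);rect('mould_base','wrist',W,.01,.016)
w=W.reshape(-1,3); w=w[(w[:,2]>.076)&(w[:,2]<.083)]; w=w[np.hypot(w[:,0]-.567,w[:,1]-.03)<.055]
print(len(w),cv2.minAreaRect((w[:,:2]*1000).astype(np.float32)))
c=shot('side');W=cloud(c);b=c['pixels'];rect('pour_ring','side',W,.085,.1);rect('vase','side',W,.07,.08)
cv2.imwrite('pics/f.png',np.hstack([cv2.resize(a[120:260,180:330],(400,373)),cv2.resize(b[130:205,185:265],(398,373))]))
```

```text
[0.5667607  0.03101062 0.37388406] 68.675
pour_ring 0.9 med [569.1  32.   92.4] rect [569.  32.] [46.9 47.5] 44.1
half_blue 0.86 med [543.9  25.   79.1] rect [550.9  22.1] [33.1 60.6] 27.3
half_yellow 0.96 med [586.8  53.2  79.1] rect [582.1  38.3] [33.4 62.2] 29.3
mould_base 0.81 med [561.5  47.1  13. ] rect [567.1  30.7] [108.1  75.9] 28.3
2242 ((567.0875244140625, 29.707725524902344), (68.05533599853516, 62.610939025878906), 28.468856811523438)
pour_ring 0.57 med [567.   35.3  91.8] rect [566.8  33.6] [46.  46.5] 24.2
vase 0.55 med [467.  155.2  74.1] rect [467.1 157.2] [22.3 19.6] 80.1
```

View pics/f.png

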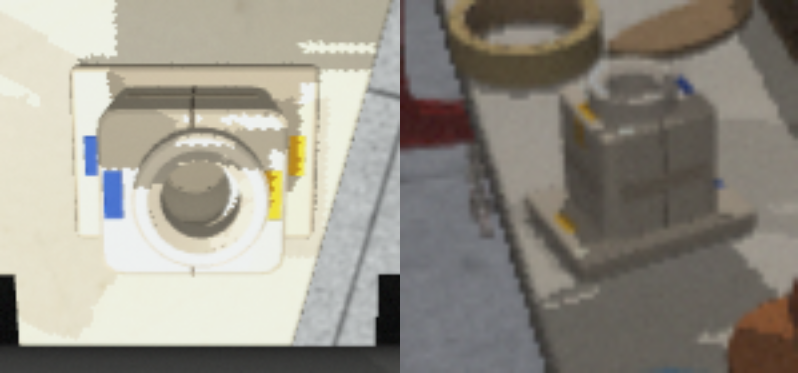

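```bash
python3 -c "
from rig import hand_in
print(hand_in())"
```

```text
the job is handed in; nothing more can be done
None
```

The job is handed in, though no verdict came back. By the last camera check the vase stands upright in the middle of the bat and the empty mould is shut on its base, each half at its own colour. The ring is seated about 2 mm off the axis, inside the 6 mm limit, and the last timed reading was about 69 s of the 138 s allowed.

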